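# Stir the wear-test blade through the beads and present it to the inspection camera

### The job

Wear test: take the flat-bladed rod out of the rack by its black grip, lower its blade among the beads almost to the pot's floor and, starting at the side nearest you, stir two full turns anticlockwise seen from above, about half-way out to the wall, keeping every bead in the pot. Then lift the rod out and present it to the inspection camera: middle of the blade at the focus, 110 mm straight in front of the lens, a flat side facing squarely into the down-tilted lens, grip uppermost in its picture. Finish while holding it still there in the air, not letting go, with the other two rods still in the rack and the small things on the bench left in place.

Things in the scene. Friction and masses are not known exactly. Their poses are not given: they have to be found in the camera images.
- blade_rod: steel rod 151 mm long, 60 g, upright in a rack pocket (lower 35 mm inside; lifts straight out). Origin: middle of its lower end, z up. From below: plain flat blade 6 (x) by 24 (y) by 60 mm tall, flat faces along +x and -x; stem 8 mm thick; flat-sided black grip 16 (x) by 24 (y) mm, z = 111 to 151 mm. The rack's other rods have the same foot and grip
- blade_grip (a point): on the blade rod, where to grip it: inside the black grip, 133 mm above the blade's lower end; axes as the rod's
- blade_mid (a point): centre of the blade of the blade rod, 30 mm above its lower end; axes as the rod's
- blade_foot (a point): middle of the blade's lower end (the rod's origin)
- ball_rod: another rod in the rack, to be left there, its top 161 mm above the bench: same foot and grip, but a 20 mm ball on the stem just above the rack. Origin at the lower end
- barrel_rod: another rod in the rack, to be left there, its top 161 mm above the bench: same foot and grip, but a barrel 16 mm in diameter, 26 mm long, on the stem just above the rack. Origin at the lower end
- rack: fixed aluminium block 50 (x) by 170 (y) by 45 mm tall with three pockets in a row along its y, 55 mm apart, each 8 by 26 mm and 35 mm deep. Origin: centre of its underside. Between rack and pot stands a tall hardness tester (x over 0.46 m, y -0.15 to 0.10, 0.7 m tall): carry the rod past in front of it, at x about 0.37
- pot: fixed round open steel pot, 60 mm tall, 100 mm across the rim, inside radius 43 mm; inner floor 5 mm above its underside. Origin: centre of its underside; its x points away from the robot, y to the robot's left. Circles of the rod's axis about 20 mm in radius leave the 24 mm wide blade room at any yaw
- camera_head: inspection camera head, fixed: black lens 36 mm in diameter, 40 mm long, then a grey body 44 mm square, 52 mm long, on a post (16 mm thick) 68 mm behind the lens front with a round foot 90 mm wide. Origin: centre of the lens's front glass, 200 mm above the bench; it looks along its -x, towards the robot, 25 degrees (0.436 rad) below level; its z is up in its picture, its y level
- focus (a point): the focus point: on the lens's axis, 110 mm in front of the glass, about 155 mm above the bench; axes as the camera head's
- bead0: white ceramic bead 0, ball 14 mm in diameter, 12 g, loose on the pot's floor (the seven start as a ring 29 mm from the middle, which is free). Origin at its centre
- bead1: white ceramic bead 1, ball 14 mm in diameter, 12 g, loose on the pot's floor (the seven start as a ring 29 mm from the middle, which is free). Origin at its centre
- bead2: white ceramic bead 2, ball 14 mm in diameter, 12 g, loose on the pot's floor (the seven start as a ring 29 mm from the middle, which is free). Origin at its centre
- bead3: white ceramic bead 3, ball 14 mm in diameter, 12 g, loose on the pot's floor (the seven start as a ring 29 mm from the middle, which is free). Origin at its centre
- bead4: white ceramic bead 4, ball 14 mm in diameter, 12 g, loose on the pot's floor (the seven start as a ring 29 mm from the middle, which is free). Origin at its centre
- bead5: white ceramic bead 5, ball 14 mm in diameter, 12 g, loose on the pot's floor (the seven start as a ring 29 mm from the middle, which is free). Origin at its centre
- bead6: white ceramic bead 6, ball 14 mm in diameter, 12 g, loose on the pot's floor (the seven start as a ring 29 mm from the middle, which is free). Origin at its centre
- can: bystander: black screw-capped can 40 mm in diameter, 60 mm tall, loose on the bench. Origin at the centre of its underside
- loupe: bystander: black ring-shaped stand magnifier 42 mm in diameter, 30 mm tall, loose on the bench. Origin at the centre of its underside
- mount_a: bystander: pale round mounted specimen 25 mm in diameter, 21 mm tall, loose on the bench. Origin at the centre of its underside
- mount_b: bystander: black round mounted specimen 30 mm in diameter, 19 mm tall, loose on the bench. Origin at the centre of its underside
Things that resemble listed ones, but are neither listed nor needed, are in the scene too. Leave any purple look-alike of the blade_rod alone. Several things have the shape of the pot; the one meant has the colours described above.

How it is judged:
On the way, in this order (a step that is already met when the one before it is completed fails the run):
1. blade down among the beads at the near side of the pot (start) (z of blade_foot in the frame of pot below 0.02 m and x of blade_foot in the frame of pot between -0.05 and -0.011 m and y of blade_foot in the frame of pot between -0.011 and 0.011 m), for 0.02 s.
2. blade down among the beads at the right side of the pot (turn 1) (z of blade_foot in the frame of pot below 0.02 m and y of blade_foot in the frame of pot between -0.05 and -0.011 m and x of blade_foot in the frame of pot between -0.011 and 0.011 m), for 0.02 s.
3. blade down among the beads at the far side of the pot (turn 1) (z of blade_foot in the frame of pot below 0.02 m and x of blade_foot in the frame of pot between 0.011 and 0.05 m and y of blade_foot in the frame of pot between -0.011 and 0.011 m), for 0.02 s.
4. blade down among the beads at the left side of the pot (turn 1) (z of blade_foot in the frame of pot below 0.02 m and y of blade_foot in the frame of pot between 0.011 and 0.05 m and x of blade_foot in the frame of pot between -0.011 and 0.011 m), for 0.02 s.
5. blade down among the beads at the near side of the pot (turn 1) (all of step 1), for 0.02 s.
6. blade down among the beads at the right side of the pot (turn 2) (all of step 2), for 0.02 s.
7. blade down among the beads at the far side of the pot (turn 2) (all of step 3), for 0.02 s.
8. blade down among the beads at the left side of the pot (turn 2) (all of step 4), for 0.02 s.
9. blade down among the beads at the near side of the pot (turn 2) (all of step 5), for 0.02 s.
At the end, for the whole second after the job is handed in: Blade rod held in the fingers, still, in the air, clear of the camera: blade centre within 15 mm of the focus, blade face and rod each within 0.2 rad of facing the lens and upright in its picture, grip uppermost; beads on both halves shifted over 8 mm, all seven still in the pot (distance between blade_mid and focus below 0.015 m and angle between the x axis of blade_rod and the x axis of camera_head, either way round below 0.2 rad and angle between the z axis of blade_rod and the z axis of camera_head, either way round below 0.2 rad and angle between blade_rod's own z axis and vertical below 0.8 rad and height (world z) of blade_mid above 0.1 m and contact force between the fingers and blade_rod above 1 N and contact force between blade_rod and camera_head below 0.1 N and linear speed of blade_rod below 0.03 m/s and distance of any of bead0, bead1, bead2, bead3 from where it was at the start of the episode above 0.008 m and distance of any of bead4, bead5, bead6 from where it was at the start of the episode above 0.008 m and horizontal distance between each of bead0, bead1, bead2, bead3, bead4, bead5, bead6 and pot below 0.045 m and height (world z) of each of bead0, bead1, bead2, bead3, bead4, bead5, bead6 below 0.06 m); the arm keeps its last pose, push and grip.
It fails at once if a bead is thrown out of the pot (horizontal distance between any of bead0, bead1, bead2, bead3, bead4, bead5, bead6 and pot above 0.055 m).
It fails at once if one of the other two rods is taken out of the rack (distance of any of ball_rod, barrel_rod from where it was at the start of the episode above 0.03 m).
It fails at once if a bystander on the bench is knocked away (moved more than 40 mm) (distance of any of can, loupe, mount_a, mount_b from where it was at the start of the episode above 0.04 m).
It also fails if it takes over 64 s, if anything falls off the work surface, if the arm or the gripper's body presses on something with over 40 N, if the wrist force passes 120 N, or if a joint passes its speed limit or range.

### The arm

A 6-joint arm with a two-finger parallel gripper is mounted at the origin on a cart in front of the work surface, level with it; the furniture and walls round the work are solid. World frame = base frame: x ahead of the robot, y to its left, z up, the work surface at z = 0. Lengths are in m, angles in rad, forces in N, time in s.
With the tool pointing down it reaches from about 0.425 to 0.95 m from the base axis. Payload 3.5 kg.
Tool frame: the origin (TCP) lies midway between the tips of the shut fingers; the grasp point (between the pads) lies 19 mm behind it; z points along the fingers, y is the line along which they close (so a half turn about z gives the same grasp; the last joint's range is limited). The gripper opens to 85 mm and grips with 20 to 120 N. Pads are 22 mm wide; open, the fingers measure 114 mm over their backs; the gripper's body (76 mm by 85 mm) begins 54 mm behind the grasp point. The pads swing forward as they close: fully open they stand 13 mm farther back than shut.
Start: joints at [-1.465, 0.286, 1.577, -0, 1.279, -0.15], TCP at [0.171, -0.653, 0.231] pointing down, gripper open.
Joint ranges: [-2.77, 2.77], [-0.9, 2.22], [0.21, 2.48], [-1.53, 4.67], [0.24, 2.81], [-2.84, 2.84]. Speed limits (rad/s): [2.79, 2.79, 3.14, 3.14, 3.14, 3.14].

### API

Orientations are given as a unit quaternion [x, y, z, w].
In Python, from plant import ctrl gives the robot as it stands.
- The arm moves only by the tool send_rows, never from a script. Its argument "series" is a list that holds one entry, the list of rows, each a list of 7 numbers: the shift along the tool's x, y, z in cm, then the turn, a rotation vector about the tool's x, y, z in rad, then the opening, from -1 (shut) to 1 (fully open). In form: [[[x, y, z, rx, ry, rz, jaw], ...]]. A call has 1 to 10 rows; each row shifts and turns the commanded pose from where the row before left it, along the tool's axes as they then stand; what a row does not reach is not made up. A row lasts 1/8 s, in which the tool goes at most 62.5 mm and 10.7 degrees, less where a joint would pass 70% of its speed; a pose out of reach is approached as far as the arm can. A call is refused whole if a number of a shift passes 6.25 or a number of a turn 0.188, either way. A call with a gripper value outside its range is refused whole. The fingers move at their own pace and stop on an object; "force" is the grip in N (left out, the last holds). Time passes only in rows, so rows that do not move let the fingers close. It gives the time, the measured TCP pose, the force, the opening and the grip force at its end, in the units of the state.
- ctrl.get_state(): the state, without advancing time (a new reading comes with each control period).
- ctrl.read_camera(name): name is "scene" or "top" or "wrist"; returns a dict with "img" (480x640x3 uint8, red, green, blue), "fx", "fy", "cx", "cy" (pixels), "R" (3x3) and "t" (3): a world point X has camera coordinates R X + t; the wrist camera has in their place "hand_eye" (4x4, takes a point from camera to tool coordinates, whose origin is the TCP and whose axes are the flange's). Camera axes: x right, y down, z forward; pixel columns grow to the right and rows downward; lengths in m; the calibration is good to about 2 mm. A picture is of the moment at which its call begins: read the wrist's pose just before it. There is no depth.
- ctrl.sign_off(): hands the job in; it is judged then, once.
The state is a dict: "time": time; "qpos": joint angles; "dq": joint speeds; "joint_efforts": joint torques, N m; "eef_pos": TCP position; "tcp_rot": TCP orientation; "contact_force": force on the tool from outside, world axes, zero at the start; "wrist_torque": the same for the moment, N m; "opening": opening from 0.0 (shut) to 1.0 (fully open); "finger_force": force on a finger pad.
Only numpy, scipy, OpenCV 4.12 (cv2) and the standard library are available. Lean on these libraries where they do the work, as an engineer would, in place of code of your own. Each camera call takes 0.05 s, during which the arm holds its last target. There are 200 camera calls.

## Working session

There is one attempt and no reset: what is moved stays moved. The work goes in short steps, Python scripts to look and compute and a tool call to move; the robot and the scene stay as the last step left them, time stands still between calls to the robot, and variables do not carry over. Pictures are saved under pics/ and viewed, at most 10 in all, crops included, and the job is handed in when it is done.

Besides the shell and the picture viewer there is one more tool, called after "Request:" as a command line: name --argument value ..., lists and objects as JSON in quotes. send_rows: Moves the arm, as the interface text tells. Its arguments: {"type":"object","properties":{"series":{"type":"array"},"force":{"type":"number"}},"required":["series"]}

```bash
ls; mkdir -p pics; python3 - <<'E'
from plant import ctrl
import cv2, numpy as np, pickle
s=ctrl.get_state(); print(s)
d={}
for n in ("scene","top"):
    c=ctrl.read_camera(n); d[n]=c
    cv2.imwrite(f"pics/{n}0.png",c["img"][:,:,::-1]); print(n,{k:np.round(v,4).tolist() for k,v in c.items() if k!="img"})
pickle.dump(d,open("cams.pkl","wb"))
E
```

```text
pics
{'time': 0.0, 'qpos': array([-1.46497917e+00,  2.87173383e-01,  1.57814287e+00, -1.07738692e-05,
        1.27857435e+00, -1.49987436e-01]), 'dq': array([-1.05375028e-04, -1.92026241e-05,  8.50112445e-04,  1.95845243e-04,
       -6.22638046e-04, -5.76568352e-04]), 'joint_efforts': array([-7.27397833e-06, -4.05978513e+01, -2.92626411e+01, -1.45163431e-04,
        5.74058431e-03,  8.06004948e-06]), 'eef_pos': array([ 0.17075747, -0.65238654,  0.22996049]), 'tcp_rot': array([ 9.91830793e-01,  1.27555316e-01,  2.02176233e-05, -1.14880547e-03]), 'contact_force': array([ 0.60626918, -0.49215757, -1.09577068]), 'wrist_torque': array([-0.00700158, -0.00413379,  0.00922797]), 'finger_force': 0.0, 'opening': 0.9990596546170699}
scene {'fx': 446.2032, 'fy': 446.2032, 'cx': 310.7669, 'cy': 242.0192, 'R': [[0.6717, -0.7409, 0.0018], [-0.3007, -0.2749, -0.9132], [0.6771, 0.6128, -0.4074]], 't': [-0.3677, 0.273, 0.9522]}
top {'fx': 491.7062, 'fy': 491.7062, 'cx': 319.6338, 'cy': 232.7031, 'R': [[-0.0151, -0.9998, -0.012], [-0.9824, 0.0171, -0.1858], [0.1859, 0.009, -0.9825]], 't': [-0.0044, 0.5324, 1.1672]}
```

View pics/scene0.png

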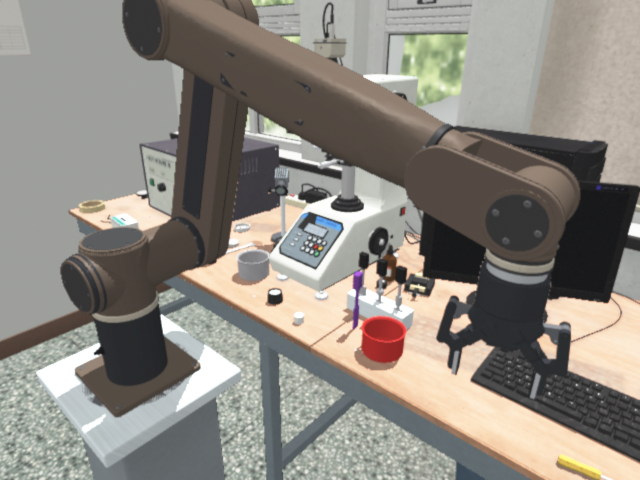

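View pics/top0.png

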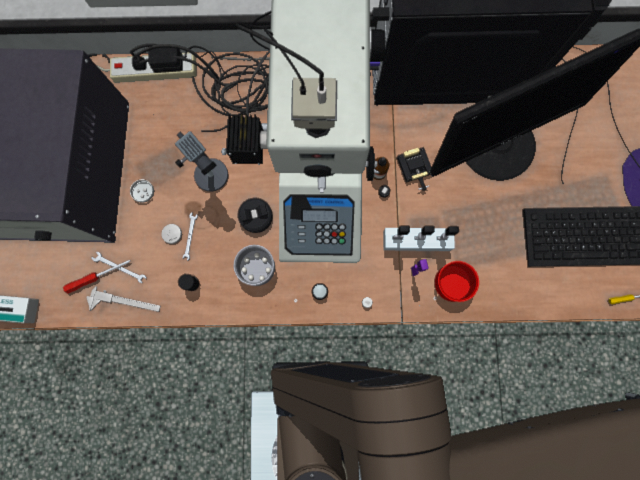

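The scene view shows the red decoy pot at (383,338), the rack at (380,305) with the purple rod in front of it at (357,300), and the grey pot at (253,265). In the top view the pot is at (254,267), the rack at (419,238), and the camera head at about (195,155). I'll zoom in on these.

```bash
python3 - <<'E'
import cv2, numpy as np, pickle
d=pickle.load(open("cams.pkl","rb"))
s=d["scene"]["img"][:,:,::-1];t=d["top"]["img"][:,:,::-1]
a=cv2.resize(s[240:340,335:435],(400,400),interpolation=2)
b=cv2.resize(s[155:255,245:345],(400,400),interpolation=2)
c=cv2.resize(t[205:285,380:460+0],(400,400),interpolation=2)[:200]
c=cv2.resize(t[215:265,375:475],(400,200),interpolation=2)
e=cv2.resize(t[120:220,160:260],(400,400),interpolation=2)
cv2.imwrite("pics/crop1.png",np.vstack([np.hstack([a,b])]))
cv2.imwrite("pics/crop2.png",np.hstack([e,np.vstack([c,cv2.resize(t[240:290,205:305],(400,200),interpolation=2)])]))
for n in d: c=d[n];print(n,-c["R"].T@c["t"])
E
```

```text
scene [-0.3155923  -0.78093176  0.63794161]
top [ 0.30594003 -0.02399714  1.24560371]
```

View pics/crop1.png

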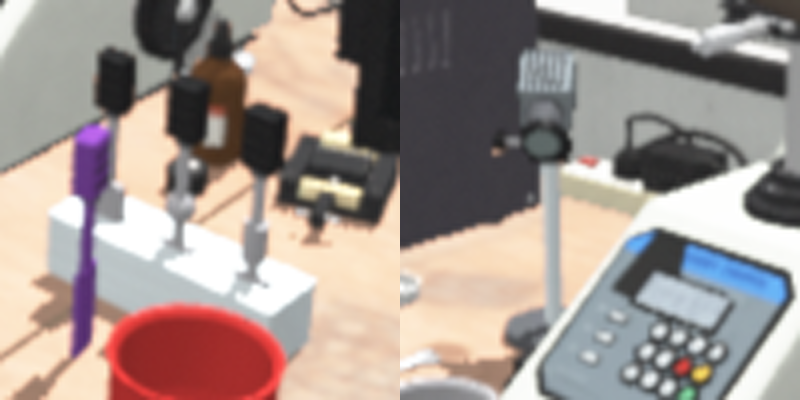

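View pics/crop2.png

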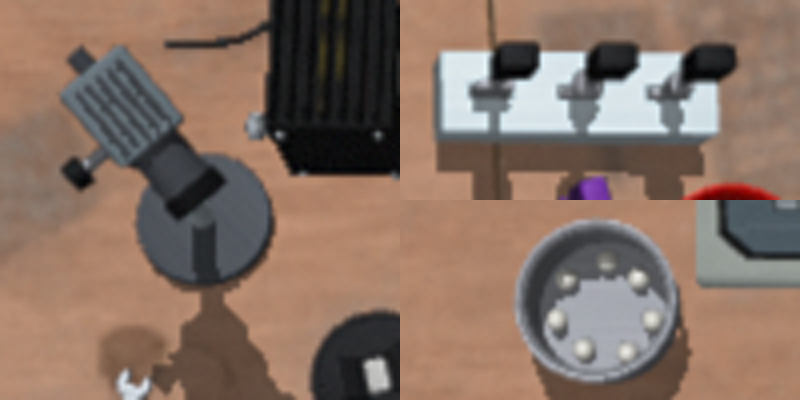

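The blade rod is the leftmost one in the rack (top view grip at about (404,230), scene about (364,260)); its flat blade is visible at the rack top. The middle rod carries the ball and the right one the barrel. The lens front is at about (281,190) in scene and about (209,168) in top, yawed towards the robot. The seven beads are ringed in the grey pot.

```bash
cat > h.py <<'E'
import numpy as np, cv2, pickle
d=pickle.load(open("cams.pkl","rb"))
def ray(c,p):
    v=c["R"].T@np.array([(p[0]-c["cx"])/c["fx"],(p[1]-c["cy"])/c["fy"],1.]); return -c["R"].T@c["t"], v/np.linalg.norm(v)
def plane(c,p,z): o,v=ray(c,p); return o+v*(z-o[2])/v[2]
def proj(c,X): q=c["R"]@np.asarray(X,float)+c["t"]; return np.array([c["fx"]*q[0]/q[2]+c["cx"],c["fy"]*q[1]/q[2]+c["cy"]])
def tri(a,b):
    (o1,v1),(o2,v2)=a,b
    s=np.linalg.lstsq(np.c_[v1,-v2],o2-o1,rcond=None)[0]; p,q=o1+s[0]*v1,o2+s[1]*v2
    return (p+q)/2,np.linalg.norm(p-q)
def blobs(img,f,x0,y0,x1,y1,amin):
    m=np.zeros(img.shape[:2],np.uint8); m[y0:y1,x0:x1]=f(img.astype(int))[y0:y1,x0:x1]
    n,l,s,c=cv2.connectedComponentsWithStats(m)
    return [(c[i],s[i],l==i) for i in range(1,n) if s[i][4]>=amin]
E
python3 - <<'E'
from h import *
S,T=d["scene"],d["top"]
dark=lambda i:(i.max(2)<60)
for n,c,b in(("s",S,(355,248,408,286)),("t",T,(394,222,462,240))):
    for x in blobs(c["img"],dark,*b,12): print("dark",n,x[0].round(1),x[1])
white=lambda i:(i.min(2)>185)
for x in blobs(T["img"],white,380,222,460,250,100):
    r=cv2.minAreaRect(np.argwhere(x[2])[:,::-1].astype(np.float32)); print("rack top",r)
    for p in cv2.boxPoints(r): print(plane(T,p,.045).round(4))
# pot rim
grey=lambda i:((np.ptp(i,axis=2)<22)&(i.mean(2)>60))
for n,c,b,z in(("s",S,(232,244,276,285),.06),("t",T,(228,240,278,292),.06)):
    x=max(blobs(c["img"],grey,*b,100),key=lambda x:x[1][4])
    pts=np.argwhere(x[2])[:,::-1].astype(np.float32); hull=cv2.convexHull(pts)
    print("pot",n,x[1],cv2.fitEllipse(hull) if len(hull)>5 else None)
    for q in ([x[1][0],x[0][1]],[x[1][0]+x[1][2],x[0][1]]): pass
    e=cv2.fitEllipse(hull); print(plane(c,e[0],z).round(4))
# top pot: ray rim points onto z=.06, fit circle
P=np.array([plane(T,p,.06)[:2] for p in hull[:,0]]); print("rim circle",cv2.minEnclosingCircle((P*1000).astype(np.float32)))
# head
l=tri(ray(S,(281.3,190)),ray(T,(209.3,167.5)));print("lens",l)
foot=plane(T,(211.2,175),.008);print("foot",foot)
for p in((281.3,190),): print(plane(S,p,.2))
print("lens@.2 top",plane(T,(209.3,167.5),.2))
E
```

```text
dark s [376.5 250.5] [370 248  15   9  78]
dark s [389.9 251.1] [388 248   5   7  27]
dark s [363.7 260.2] [360 253   9  16 115]
dark s [382.  266.9] [377 260  11  16 133]
dark s [400.1 274.5] [395 267  11  17 153]
dark t [403.1 229.9] [398 226  12   9  89]
dark t [427.3 230.1] [422 226  12  10  98]
dark t [451.7 230.6] [446 227  13   9  96]
rack top ((391.0, 237.0), (18.0, 10.0), 90.0)
[ 0.5422 -0.1782  0.045 ]
[ 0.5417 -0.203   0.045 ]
[ 0.4965 -0.201   0.045 ]
[ 0.4969 -0.1763  0.045 ]
rack top ((410.0, 237.5), (19.0, 20.0), 90.0)
[ 0.5416 -0.2129  0.045 ]
[ 0.5407 -0.2625  0.045 ]
[ 0.493  -0.2599  0.045 ]
[ 0.4938 -0.2107  0.045 ]
rack top ((433.0, 237.5), (19.0, 22.0), 90.0)
[ 0.5406 -0.2674  0.045 ]
[ 0.5397 -0.3219  0.045 ]
[ 0.492  -0.3189  0.045 ]
[ 0.4929 -0.2648  0.045 ]
pot s [ 236  244   40   37 1009] ((258.209228515625, 261.4322814941406), (34.37076950073242, 51.40616989135742), 68.26932525634766)
[0.44  0.108 0.06 ]
pot t [ 234  245   41   41 1256] ((253.98019409179688, 265.2782287597656), (40.4958381652832, 41.93002700805664), 145.85830688476562)
[0.4526 0.1474 0.06  ]
rim circle ((452.8739929199219, 146.85951232910156), 51.85244369506836)
lens (array([0.65601105, 0.22884542, 0.19977264]), np.float64(0.0004096555287876599))
foot [0.69934075 0.26981268 0.008     ]
[0.65569554 0.22822338 0.2       ]
lens@.2 top [0.65577852 0.22892391 0.2       ]
```

```bash
python3 - <<'E'
from h import *
S,T=d["scene"],d["top"]
for a,b in (((363.7,260.2),(403.1,229.9)),((382,266.9),(427.3,230.1)),((400.1,274.5),(451.7,230.6))): print("grip",tri(ray(S,a),ray(T,b)))
for z in (.3,.4,.5,.6,.7): print(z,"head corners",[plane(T,p,z)[:2].round(3).tolist() for p in((272,173),(369,173),(293,122),(320,135))])
for z in (.05,.1,.15): print(z,"panel",[plane(T,p,z)[:2].round(3).tolist() for p in((279,262),(360,262),(279,175))])
E
python3 - <<'E'
import cv2,pickle,numpy as np
i=pickle.load(open("cams.pkl","rb"))
a=i["scene"]["img"][20:260,230:430,::-1];b=i["top"]["img"][0:280,230:410,::-1]
cv2.imwrite("pics/crop3.png",np.hstack([cv2.resize(a,(400,480),interpolation=2),cv2.resize(b,(309,480),interpolation=2)]))
E
```

```text
grip (array([ 0.51856414, -0.20502556,  0.13983011]), np.float64(0.0004854395188680971))
grip (array([ 0.51721606, -0.26029547,  0.14053952]), np.float64(0.001134802985360701))
grip (array([ 0.51417118, -0.31463244,  0.14081717]), np.float64(0.0014595033796077077))
0.3 head corners [[0.608, 0.078], [0.605, -0.116], [0.716, 0.036], [0.687, -0.019]]
0.4 head corners [[0.576, 0.068], [0.573, -0.106], [0.673, 0.029], [0.647, -0.02]]
0.5 head corners [[0.544, 0.057], [0.542, -0.097], [0.629, 0.023], [0.606, -0.02]]
0.6 head corners [[0.512, 0.046], [0.51, -0.087], [0.586, 0.017], [0.566, -0.021]]
0.7 head corners [[0.48, 0.035], [0.478, -0.077], [0.543, 0.01], [0.526, -0.021]]
0.05 panel [[0.461, 0.088], [0.458, -0.111], [0.683, 0.088]]
0.1 panel [[0.454, 0.083], [0.451, -0.107], [0.667, 0.083]]
0.15 panel [[0.448, 0.078], [0.445, -0.103], [0.651, 0.078]]
```

View pics/crop3.png

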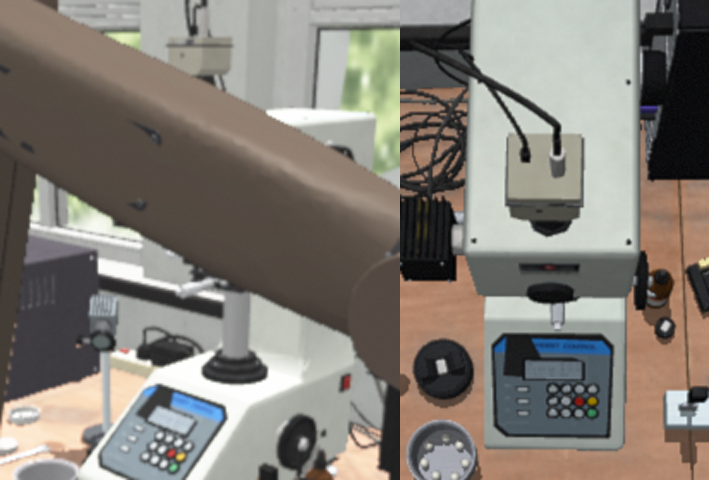

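Grip heights triangulate to 0.140 (expected about 0.141), the lens to 0.1998 (expected 0.200), and the pot centre is about (0.453,0.147). In the crop, the tester has a low sloped panel with its upper head set well back. Next I'll plan the move to above the blade rod.

```bash
cat > p.py <<'E'
import numpy as np
from scipy.spatial.transform import Rotation as Ro, Slerp
from plant import ctrl
def pose(): s=ctrl.get_state(); return s["eef_pos"],Ro.from_quat(s["tcp_rot"])
def down(psi): # tool x yaw psi, z down
    return Ro.from_matrix(np.c_[[np.cos(psi),np.sin(psi),0],[np.sin(psi),-np.cos(psi),0],[0,0,-1]])
def plan(pts,rots,start=None,jaw=0,mode=None,dp=2,dr=3):
    "pts,rots: poses after each row; rows rounded, errors carried forward"
    p,r=start or pose(); out=[]
    for q,R in zip(pts,rots):
        s=np.round(r.inv().apply(np.asarray(q)-p)*100,dp); v=np.round((r.inv()*R).as_rotvec(),dr)
        out.append([*map(float,s+0),*map(float,v+0),jaw]); p=p+r.apply(s/100); r=r*Ro.from_rotvec(v)
    print(str(out).replace(" ","")); return p,r
def line(p1,r1,n,start=None,**k):
    p,r=start or pose(); f=np.arange(1,n+1)/n
    return plan(p+f[:,None]*(np.asarray(p1)-p),Slerp([0,1],Ro.concatenate([r,r1]))(f),(p,r),**k)
E
python3 - <<'E'
from p import *
line([.515,-.21,.30],down(np.pi/2-.02),10)
E
```

```text
[[4.45,-3.41,-0.69,0.0,0.0,-0.129,0],[4.85,-2.81,-0.69,0.0,0.0,-0.13,0],[5.18,-2.16,-0.69,0.0,-0.001,-0.129,0],[5.41,-1.47,-0.7,-0.001,0.0,-0.13,0],[5.55,-0.76,-0.7,0.0,0.0,-0.129,0],[5.61,-0.04,-0.69,0.0,0.0,-0.13,0],[5.56,0.69,-0.7,0.0,0.0,-0.129,0],[5.43,1.4,-0.7,0.0,0.0,-0.13,0],[5.2,2.09,-0.69,0.0,-0.001,-0.129,0],[4.89,2.74,-0.71,-0.001,0.0,-0.13,0]]
```

Request:
send_rows --series '[[[4.45,-3.4,-0.7,0,0,-0.13,0],[4.85,-2.8,-0.7,0,0,-0.13,0],[5.2,-2.15,-0.7,0,0,-0.13,0],[5.4,-1.45,-0.7,0,0,-0.13,0],[5.55,-0.75,-0.7,0,0,-0.13,0],[5.6,0,-0.7,0,0,-0.13,0],[5.55,0.7,-0.7,0,0,-0.13,0],[5.45,1.4,-0.7,0,0,-0.13,0],[5.2,2.1,-0.7,0,0,-0.13,0],[4.9,2.75,-0.7,0,0,-0.13,0]]]' --force 60

```text
time: 1.35
eef_pos: [0.5156, -0.2086, 0.3011]
tcp_rot: [0.711, 0.703, -0.0, -0.0]
contact_force: [0.7, -0.1, 0.4]
opening: 0.498
finger_force: 0.0
```

Request:
send_rows --series '[[[0,0,0,0,0,0,0],[0,0,0,0,0,0,0]]]'

```text
time: 1.6
eef_pos: [0.5145, -0.2104, 0.3007]
tcp_rot: [0.712, 0.702, -0.0, -0.0]
contact_force: [0.7, -0.8, -0.3]
opening: 0.5
finger_force: 0.0
```

```bash
python3 - <<'E'
from p import *
from h import *
s=ctrl.get_state(); print(s["qpos"].round(4),s["eef_pos"],pose()[1].as_matrix().round(3),s["opening"])
w=ctrl.read_camera("wrist"); t=ctrl.read_camera("top"); c=ctrl.read_camera("scene")
pickle.dump((s["eef_pos"],s["tcp_rot"],w,t,c),open("w1.pkl","wb")); print(w["hand_eye"].round(3),w["fx"])
cv2.imwrite("pics/w1.png",w["img"][:,:,::-1])
E
```

```text
[-5.7040e-01 -2.3100e-02  1.7926e+00 -6.0000e-04  1.3732e+00 -5.5510e-01] [ 0.51449907 -0.21038477  0.30068499] [[ 0.015  1.    -0.001]
 [ 1.    -0.015  0.   ]
 [ 0.    -0.001 -1.   ]] 0.4997248625174568
[[-0.    -0.955 -0.297  0.076]
 [ 1.    -0.    -0.     0.   ]
 [ 0.    -0.297  0.955 -0.142]
 [ 0.     0.     0.     1.   ]] 398.71284668238616
```

View pics/w1.png

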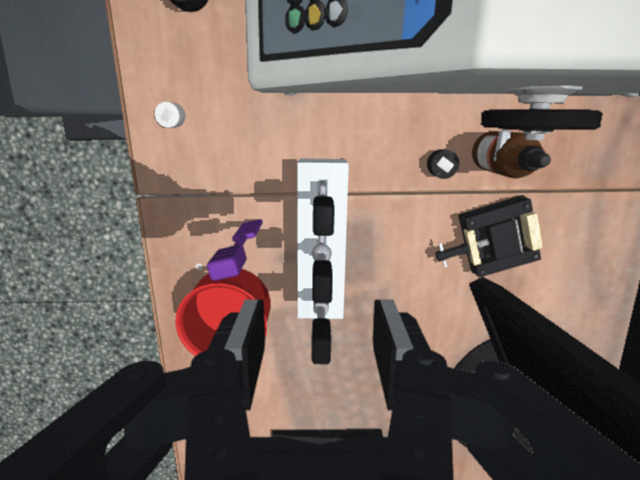

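The wrist view shows the blade rod's grip at (323,215), nearest the tester, with the blade foot at (322,187); the ball rod is at (322,283) and the barrel rod at (321,340). Rack edges run vertically in the picture, so tool yaw matches. I'll refine the grip position from this view.

```bash
cat >> h.py <<'E'
def wcam(w,pos,quat):
    from scipy.spatial.transform import Rotation as Ro
    M=np.eye(4); M[:3,:3]=Ro.from_quat(quat).as_matrix(); M[:3,3]=pos; M=np.linalg.inv(M@w["hand_eye"])
    return {**w,"R":M[:3,:3],"t":M[:3,3]}
E
python3 - <<'E'
from h import *
from p import *
e,q,w,t,c=pickle.load(open("w1.pkl","rb")); W=wcam(w,e,q); S=d["scene"];T=d["top"]
for x in blobs(w["img"],lambda i:i.max(2)<60,305,190,340,370,100):
    print(x[0].round(1),x[1],"top plane",plane(W,x[0],.15).round(4))
x=blobs(w["img"],lambda i:i.max(2)<60,305,190,340,240,100)[0]
print("tri",tri(ray(W,x[0]),ray(S,(363.7,260.2))),tri(ray(W,x[0]),ray(T,(403.1,229.9))))
print("lens check", proj(W,(.656,.229,.2)))
line([.5175,-.2055,.200],down(np.pi/2-.02),5,start=(e,Ro.from_quat(q)))
E
```

```text
[323.1 215.2] [314 196  20  39 728] top plane [ 0.5179 -0.2038  0.15  ]
[321.8 281.2] [313 260  19  43 764] top plane [ 0.5162 -0.2575  0.15  ]
[320.8 340.9] [312 318  19  46 783] top plane [ 0.5147 -0.3111  0.15  ]
tri (array([ 0.5178409 , -0.2059835 ,  0.14049643]), np.float64(0.0002941390766233992)) (array([ 0.51770296, -0.20458597,  0.1446144 ]), np.float64(0.001121383542049005))
lens check [  754.87849849 -1121.04083119]
[[0.1,0.06,2.01,0.0,0.0,0.001,0],[0.1,0.06,2.02,-0.001,0.0,0.001,0],[0.1,0.06,2.01,0.0,0.0,0.001,0],[0.09,0.06,2.01,0.0,0.0,0.001,0],[0.1,0.06,2.02,0.0,0.0,0.001,0]]
```

Request:
send_rows --series '[[[0.15,0.1,3,0,0,0.005,0],[0.15,0.1,3,0,0,0.005,0],[0.1,0.1,3,0,0,0,0],[0.1,0,3,0,0,0,0],[0,0,2,0,0,0,0],[0,0,1.7,0,0,0,0],[0,0,1,0,0,0,0],[0,0,1,0,0,0,0],[0,0,0,0,0,0,0]]]'

```text
time: 2.88
eef_pos: [0.5177, -0.2054, 0.1238]
tcp_rot: [0.716, 0.698, -0.0, -0.001]
contact_force: [-0.1, -0.5, -0.1]
opening: 0.501
finger_force: 0.0
```

Request:
send_rows --series '[[[0,0,0,0,0,0,-1],[0,0,0,0,0,0,-1],[0,0,0,0,0,0,-1],[0,0,0,0,0,0,-1],[0,0,0,0,0,0,-1],[0,0,0,0,0,0,-1]]]' --force 60

```text
time: 3.62
eef_pos: [0.5185, -0.2057, 0.1252]
tcp_rot: [0.716, 0.698, 0.0, 0.001]
contact_force: [-0.4, -0.3, 6.0]
opening: 0.18
finger_force: 59.0
```

```bash
python3 - <<'E'
from p import *
s=ctrl.get_state(); print(s["qpos"].round(4),s["eef_pos"],s["finger_force"],s["opening"],s["contact_force"])
# fit simple FK: r-plane; samples
Q=np.array([[-1.465,.2872,1.5781,0,1.2786,-.15],[-.5704,-.0231,1.7926,0,1.3732,-.5551],s["qpos"]])
P=np.array([[.17076,-.65239,.22996],[.5145,-.21038,.30068],s["eef_pos"]])
az=np.arctan2(P[:,1],P[:,0]);r=np.hypot(P[:,0],P[:,1]);a=az-Q[:,0]
lat=r*np.sin(a);rad=r*np.cos(a);print("lat",lat,"rad",rad)
A=np.c_[np.sin(Q[:,1]),np.sin(Q[:,1]+Q[:,2])];print(np.linalg.lstsq(A,rad,rcond=None))
A=np.c_[np.cos(Q[:,1]),np.cos(Q[:,1]+Q[:,2]),np.ones(3)];print(np.linalg.lstsq(A,P[:,2],rcond=None))
E
```

```text
[-0.5596  0.1424  1.9524 -0.      1.0452 -0.5346] [ 0.51853392 -0.20572597  0.12524019] 58.96713137626648 0.1804203533900427 [-0.44419464 -0.28688476  6.01171538]
lat [0.10091346 0.10074023 0.10089878] rad [0.66677445 0.54664559 0.54865293]
(array([0.43348912, 0.56655792]), array([1.65488627e-05]), np.int32(2), array([1.63704375, 0.21784706]))
(array([ 0.44961868,  0.56451   , -0.0373852 ]), array([], dtype=float64), np.int32(3), array([2.49529208, 0.21375241, 0.02139511]))
```

Request:
send_rows --series '[[[0,0,-1,0,0,0,-1],[0,0,-2,0,0,0,-1],[0,0,-3.5,0,0,0,-1],[0,0,-3.5,0,0,0,-1],[0,0,-3.5,0,0,0,-1],[0,0,-3.5,0,0,0,-1],[0,0,-3,0,0,0,-1],[0,0,-1.5,0,0,0,-1]]]'

```text
time: 4.62
eef_pos: [0.5181, -0.2054, 0.3409]
tcp_rot: [0.716, 0.698, 0.0, 0.001]
contact_force: [0.0, 0.2, -1.0]
opening: 0.178
finger_force: 59.1
```

Request:
send_rows --series '[[[0,-2,0,0,0,0,-1],[0,-4,0,0,0,0,-1],[0,-4,0,0,0,0,-1],[0,-3,0,0,0,0,-1],[0,-1.8,0,0,0,0,-1],[0,0,0,0,0,0,-1]]]'

```text
time: 5.38
eef_pos: [0.3691, -0.2014, 0.3385]
tcp_rot: [0.716, 0.698, 0.0, -0.001]
contact_force: [-0.3, -0.2, -0.3]
opening: 0.178
finger_force: 59.0
```

Request:
send_rows --series '[[[2,0,0,0,0,0,-1],[4,0,0,0,0,0,-1],[5,0,0,0,0,0,-1],[5,0,0,0,0,0,-1],[5,0,0,0,0,0,-1],[5,0,0,0,0,0,-1],[4,0,0,0,0,0,-1],[3,0,0,0,0,0,-1],[1.5,0,0,0,0,0,-1],[0,0,0,0,0,0,-1]]]'

```text
time: 6.62
eef_pos: [0.3787, 0.1443, 0.3386]
tcp_rot: [0.715, 0.699, -0.001, -0.001]
contact_force: [-0.0, -0.3, -0.5]
opening: 0.175
finger_force: 59.0
```

```bash
python3 - <<'E'
from p import *
from h import *
s=ctrl.get_state(); print(s["time"],s["qpos"].round(4),s["eef_pos"],s["finger_force"],s["opening"],s["contact_force"]); print(pose()[1].as_matrix().round(3))
w=ctrl.read_camera("wrist"); c=ctrl.read_camera("scene");t=ctrl.read_camera("top")
pickle.dump((s["eef_pos"],s["tcp_rot"],w,t,c),open("w2.pkl","wb"))
cv2.imwrite("pics/w2.png",np.hstack([cv2.resize(w["img"][:,:,::-1],(400,300)),cv2.resize(c["img"][:,:,::-1],(400,300))]))
E
```

```text
6.625 [ 1.1230e-01 -4.1100e-01  2.0482e+00  1.0000e-04  1.5062e+00  1.3440e-01] [0.37866115 0.14426855 0.33859283] 59.0343976020813 0.17482011834187025 [-0.03215574 -0.26423772 -0.5196389 ]
[[ 0.022  1.    -0.002]
 [ 1.    -0.022 -0.   ]
 [-0.    -0.002 -1.   ]]
```

View pics/w2.png

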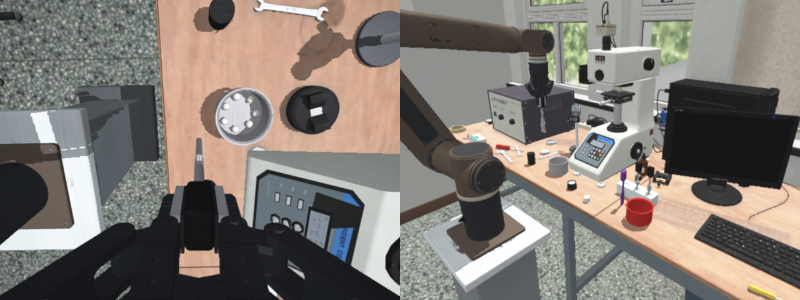

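The left panel (wrist, in full-image pixels) shows the rod firmly held with its foot at about (318,229) and the pot with its beads at (381,186). The right panel shows the tester is a C-frame with its head high up. Next I'll measure the pot rim and the blade foot.

```bash
python3 - <<'E'
from p import *
from h import *
e,q,w,t,c=pickle.load(open("w2.pkl","rb")); W=wcam(w,e,q)
I=w["img"]; bg=lambda i:((i[...,0]-i[...,2])<28)   # not wood
x=[b for b in blobs(I,bg,335,125,442,236,800)]
x=max(x,key=lambda b:b[1][4]); print(x[1])
cs=cv2.findContours(x[2].astype(np.uint8),0,1)[0]; h=max(cs,key=len)[:,0]
for z in(.05,.06,.07):
    P=np.array([plane(W,p,z)[:2] for p in cv2.convexHull(h)[:,0]]); el=cv2.fitEllipse((P*1000).astype(np.float32)); print(z,el)
E1=cv2.fitEllipse(h.astype(np.float32))
print("rim tri",tri(ray(W,E1[0]),ray(d["top"],(253.98,265.28))), E1)
# inner floor/beads
wh=lambda i:(i.min(2)>200)
for n,cc,b in(("w",W,(340,130,440,230)),("t",d["top"],(232,245,277,290))):
    B=[plane(cc,p[0],.014)[:2] for p in blobs(cc["img"],wh,*b,4)]
    B=np.array(B); print(n,(B*1000).round(0).tolist(),B.mean(0))
# blade foot in wrist: column run
sub=I[205:300:6,300:340].astype(int)
cv2.imwrite("pics/f.png",cv2.resize(np.hstack([I[190:330,270:410,::-1]]),(560,560),interpolation=2))
print("pred foot px",proj(W,e+Ro.from_quat(q).apply([0,0,.115])), [proj(cc,e+Ro.from_quat(q).apply([0,0,.115])) for cc in (c,t)])
v=c["img"][150:240,405:460,::-1]
cv2.imwrite("pics/f.png",np.hstack([cv2.resize(I[200:340,250:390,::-1],(400,400),interpolation=2),cv2.resize(c["img"][90:190,190:290,::-1],(400,400),interpolation=2)]))
E
```

```text
[ 343  140   95   93 6999]
0.05 ((454.9862365722656, 147.5118408203125), (100.43008422851562, 104.86331176757812), 52.51355743408203)
0.06 ((453.2601318359375, 149.20248413085938), (98.09769439697266, 102.42797088623047), 52.513641357421875)
0.07 ((451.5340576171875, 150.89312744140625), (95.76529693603516, 99.99262237548828), 52.51359558105469)
rim tri (array([0.4545565 , 0.14904158, 0.0495605 ]), np.float64(0.0013649212200528486)) ((389.5137023925781, 185.64797973632812), (92.6972885131836, 94.2905044555664), 72.02519989013672)
w [[489.0, 183.0], [424.0, 138.0], [446.0, 148.0], [472.0, 172.0], [514.0, 154.0], [482.0, 148.0], [516.0, 137.0], [473.0, 128.0], [514.0, 126.0], [505.0, 109.0], [486.0, 94.0]] [0.48383359 0.13966366]
t [[450.0, 181.0], [448.0, 121.0], [431.0, 164.0], [428.0, 136.0]] [0.43915624 0.15027662]
pred foot px [318.47721159 237.04774335] [array([229.34797657, 210.69059332]), array([243.85303651, 291.30743691])]
```

View pics/f.png

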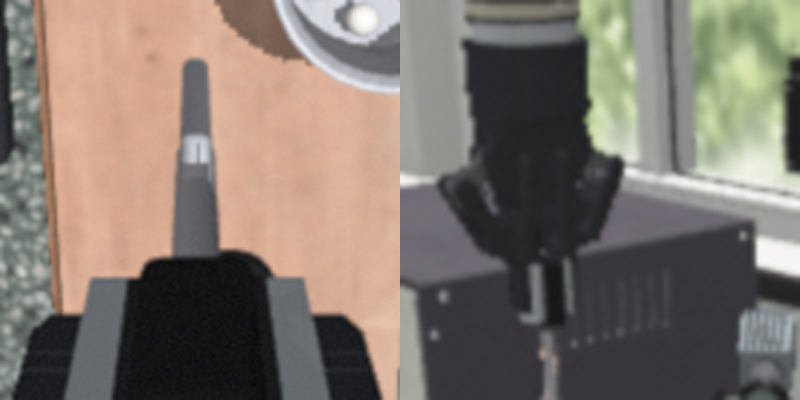

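The foot shows at (318,221), matching the prediction for the blade's far edge (237 − 18 px), so the rod hangs straight. Pot centre is (0.453,0.148). I'll move over the pot and lower the blade at the centre.

Request:
send_rows --series '[[[0.1,1.5,0,0,0,0,-1],[0.2,2.5,0,0,0,0,-1],[0.2,2,0,0,0,0,-1],[0,1.2,0,0,0,0,-1],[0,0.2,0,0,0,0,-1],[0,0,0,0,0,0,-1]]]'

```text
time: 7.52
eef_pos: [0.4525, 0.1461, 0.3393]
tcp_rot: [0.716, 0.698, -0.0, -0.0]
contact_force: [-0.6, 0.0, -1.0]
opening: 0.175
finger_force: 59.2
```

Request:
send_rows --series '[[[0,0,1.5,0,0,0,-1],[0,0,3,0,0,0,-1],[0,0,3,0,0,0,-1],[0,0,3,0,0,0,-1],[0,0,3,0,0,0,-1],[0,0,1.5,0,0,0,-1],[0,0,0,0,0,0,-1]]]'

```text
time: 8.4
eef_pos: [0.4517, 0.1463, 0.188]
tcp_rot: [0.716, 0.698, -0.001, -0.001]
contact_force: [0.6, 0.1, -0.4]
opening: 0.177
finger_force: 59.2
```

Request:
send_rows --series '[[[0.15,0.15,0,0,0,0,-1],[0,0,1,0,0,0,-1],[0,0,1.5,0,0,0,-1],[0,0,1.5,0,0,0,-1],[0,0,1,0,0,0,-1],[0,0,0.7,0,0,0,-1],[0,0,0.5,0,0,0,-1],[0,0,0,0,0,0,-1]]]'

```text
time: 9.4
eef_pos: [0.4542, 0.1478, 0.1271]
tcp_rot: [0.716, 0.698, -0.0, -0.0]
contact_force: [0.6, 0.1, -1.4]
opening: 0.176
finger_force: 59.2
```

Request:
send_rows --series '[[[0,-0.3,0,0,0,0,-1],[0,-0.3,0,0,0,0,-1],[0,-0.3,0,0,0,0,-1],[0,-0.3,0,0,0,0,-1],[0,-0.3,0,0,0,0,-1],[0,-0.3,0,0,0,0,-1],[0,0,0,0,0,0,-1],[0,0,0,0,0,0,-1]]]'

```text
time: 10.4
eef_pos: [0.4364, 0.1482, 0.1274]
tcp_rot: [0.716, 0.698, 0.0, 0.0]
contact_force: [-0.0, 0.5, -1.0]
opening: 0.176
finger_force: 59.2
```

Request:
send_rows --series '[[[-0.35,0.03,0,0,0,0,-1],[-0.34,0.1,0,0,0,0,-1],[-0.31,0.17,0,0,0,0,-1],[-0.27,0.22,0,0,0,0,-1],[-0.22,0.27,0,0,0,0,-1],[-0.17,0.31,0,0,0,0,-1],[-0.1,0.34,0,0,0,0,-1],[-0.03,0.35,0,0,0,0,-1]]]'

```text
time: 11.4
eef_pos: [0.4539, 0.1305, 0.1274]
tcp_rot: [0.716, 0.698, 0.001, -0.001]
contact_force: [-1.3, 3.3, -0.7]
opening: 0.179
finger_force: 59.3
```

Request:
send_rows --series '[[[0.03,0.35,0,0,0,0,-1],[0.1,0.34,0,0,0,0,-1],[0.17,0.31,0,0,0,0,-1],[0.22,0.27,0,0,0,0,-1],[0.27,0.22,0,0,0,0,-1],[0.31,0.17,0,0,0,0,-1],[0.34,0.1,0,0,0,0,-1],[0.35,0.03,0,0,0,0,-1]]]'

```text
time: 12.4
eef_pos: [0.4721, 0.1476, 0.1273]
tcp_rot: [0.716, 0.698, -0.0, 0.0]
contact_force: [-0.3, 0.3, -1.0]
opening: 0.179
finger_force: 59.2
```

Request:
send_rows --series '[[[0.35,-0.03,0,0,0,0,-1],[0.34,-0.1,0,0,0,0,-1],[0.31,-0.17,0,0,0,0,-1],[0.27,-0.22,0,0,0,0,-1],[0.22,-0.27,0,0,0,0,-1],[0.17,-0.31,0,0,0,0,-1],[0.1,-0.34,0,0,0,0,-1],[0.03,-0.35,0,0,0,0,-1]]]'

```text
time: 13.4
eef_pos: [0.4544, 0.1658, 0.1273]
tcp_rot: [0.716, 0.698, 0.0, 0.0]
contact_force: [-0.4, -0.6, -0.4]
opening: 0.181
finger_force: 59.2
```

Request:
send_rows --series '[[[-0.03,-0.35,0,0,0,0,-1],[-0.1,-0.34,0,0,0,0,-1],[-0.17,-0.31,0,0,0,0,-1],[-0.22,-0.27,0,0,0,0,-1],[-0.27,-0.22,0,0,0,0,-1],[-0.31,-0.17,0,0,0,0,-1],[-0.34,-0.1,0,0,0,0,-1],[-0.35,-0.03,0,0,0,0,-1]]]'

```text
time: 14.4
eef_pos: [0.4362, 0.148, 0.1273]
tcp_rot: [0.716, 0.698, -0.0, -0.0]
contact_force: [0.6, 0.4, -0.5]
opening: 0.175
finger_force: 59.2
```

Clean first turn with light forces; second turn.

Request:
send_rows --series '[[[-0.35,0.03,0,0,0,0,-1],[-0.34,0.1,0,0,0,0,-1],[-0.31,0.17,0,0,0,0,-1],[-0.27,0.22,0,0,0,0,-1],[-0.22,0.27,0,0,0,0,-1],[-0.17,0.31,0,0,0,0,-1],[-0.1,0.34,0,0,0,0,-1],[-0.03,0.35,0,0,0,0,-1]]]'

```text
time: 15.4
eef_pos: [0.454, 0.1299, 0.1273]
tcp_rot: [0.716, 0.698, 0.0, -0.0]
contact_force: [-0.4, -0.0, 0.2]
opening: 0.179
finger_force: 59.1
```

Request:
send_rows --series '[[[0.03,0.35,0,0,0,0,-1],[0.1,0.34,0,0,0,0,-1],[0.17,0.31,0,0,0,0,-1],[0.22,0.27,0,0,0,0,-1],[0.27,0.22,0,0,0,0,-1],[0.31,0.17,0,0,0,0,-1],[0.34,0.1,0,0,0,0,-1],[0.35,0.03,0,0,0,0,-1]]]'

```text
time: 16.4
eef_pos: [0.4721, 0.1476, 0.1273]
tcp_rot: [0.716, 0.698, -0.0, 0.0]
contact_force: [0.1, -0.2, -0.9]
opening: 0.18
finger_force: 59.2
```

Request:
send_rows --series '[[[0.35,-0.03,0,0,0,0,-1],[0.34,-0.1,0,0,0,0,-1],[0.31,-0.17,0,0,0,0,-1],[0.27,-0.22,0,0,0,0,-1],[0.22,-0.27,0,0,0,0,-1],[0.17,-0.31,0,0,0,0,-1],[0.1,-0.34,0,0,0,0,-1],[0.03,-0.35,0,0,0,0,-1]]]'

```text
time: 17.4
eef_pos: [0.4544, 0.1658, 0.1273]
tcp_rot: [0.716, 0.698, 0.0, -0.0]
contact_force: [0.1, 0.2, -1.3]
opening: 0.175
finger_force: 59.1
```

Request:
send_rows --series '[[[-0.03,-0.35,0,0,0,0,-1],[-0.1,-0.34,0,0,0,0,-1],[-0.17,-0.31,0,0,0,0,-1],[-0.22,-0.27,0,0,0,0,-1],[-0.27,-0.22,0,0,0,0,-1],[-0.31,-0.17,0,0,0,0,-1],[-0.34,-0.1,0,0,0,0,-1],[-0.35,-0.03,0,0,0,0,-1],[0,0,0,0,0,0,-1]]]'

```text
time: 18.52
eef_pos: [0.4364, 0.148, 0.1273]
tcp_rot: [0.716, 0.698, 0.0, 0.0]
contact_force: [0.0, 0.2, -1.2]
opening: 0.175
finger_force: 59.2
```

Request:
send_rows --series '[[[0,0.6,0,0,0,0,-1],[0,0.6,-0.5,0,0,0,-1],[0,0.6,-1,0,0,0,-1],[0,0,-2,0,0,0,-1],[0,0,-3,0,0,0,-1],[0,0,-3,0,0,0,-1],[0,0,-3,0,0,0,-1],[0,0,-3,0,0,0,-1],[0,0,-3,0,0,0,-1],[0,0,-1.5,0,0,0,-1]]]'

```text
time: 19.77
eef_pos: [0.4552, 0.1479, 0.3302]
tcp_rot: [0.716, 0.698, 0.002, 0.001]
contact_force: [0.5, 0.1, -1.6]
opening: 0.181
finger_force: 59.1
```

```bash
python3 - <<'E'
from p import *
from h import *
s=ctrl.get_state(); print(s["time"],s["eef_pos"],s["finger_force"],s["contact_force"])
w=ctrl.read_camera("wrist"); c=ctrl.read_camera("scene");t=ctrl.read_camera("top")
pickle.dump((s["eef_pos"],s["tcp_rot"],w,t,c),open("w3.pkl","wb"))
W=wcam(w,s["eef_pos"],s["tcp_rot"]); print(proj(W,(.656,.229,.2)),proj(W,(.453,.148,0.01)),proj(W,(.699,.27,.01)))
a=cv2.resize(w["img"][:,:,::-1],(400,300)); b=cv2.resize(t["img"][100:300,130:400,::-1],(400,300))
cv2.imwrite("pics/w3.png",np.hstack([a,b]))
E
```

```text
19.775 [0.45517315 0.14788788 0.33018359] 59.142789244651794 [ 0.52395391  0.09653625 -1.57940172]
[625.11904039 102.26365513] [315.55573338 187.11145364] [542.11653777  67.66754853]
```

View pics/w3.png

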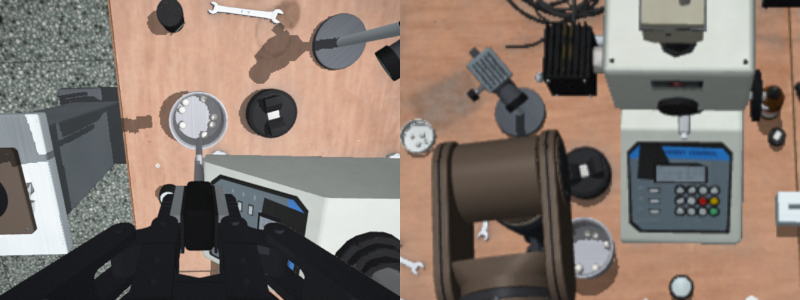

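The wrist panel (left) shows the stirred beads still in the pot at (198,120), the camera foot at (338,42) and the lens at (388,62); both match the predicted pixels to about 4 px. The top panel (right) confirms the beads have moved. I'll check the height of the tester panel and of the black object under the focus, then plan the presentation.

```bash
python3 - <<'E'
from p import *
from h import *
S,T=d["scene"],d["top"]
e,q,w,t,c=pickle.load(open("w3.pkl","rb")); W=wcam(w,e,q)
print("panel back-left",tri(ray(S,(310,206)),ray(T,(283.6,195))))
m=lambda b,cc,n:[(x[0].round(1),x[1].tolist()) for x in blobs(cc["img"],lambda i:i.min(2)>170,*b,10)]
a=m((420,165,460,200),W,"w");b=m((245,205,268,225),T,"t");print(a,b)
if a and b: print("label",tri(ray(W,a[0][0]),ray(T,b[0][0])))
yaw=np.radians(43.4);k=np.radians(25)
xc=np.array([np.cos(k)*np.cos(yaw),np.cos(k)*np.sin(yaw),np.sin(k)]); u=np.array([-np.sin(k)*np.cos(yaw),-np.sin(k)*np.sin(yaw),np.cos(k)])
L=np.array([.656,.229,.2]); F=L-.11*xc; R=Ro.from_matrix(np.c_[np.cross(xc,-u),xc,-u]); P=F+.085*u
print("focus",F,"tcp",P,"quat",R.as_quat())
for s in(54,110,160): print("hand",s,F+(.103+s/1000)*u)
st=(e,Ro.from_quat(q)); st=line([.49,.155,.34],R,9,start=st,jaw=-1); line(P,R,8,start=st,jaw=-1)
E
```

```text
panel back-left (array([0.59550027, 0.05787766, 0.19993013]), np.float64(0.016221963413442717))
[(array([437.5, 183.7]), [428, 176, 20, 16, 205])] [(array([253.8, 213.1]), [252, 210, 5, 7, 30])]
label (array([0.58768164, 0.15256113, 0.03556706]), np.float64(0.0010993682336658346))
focus [0.58356497 0.1605016  0.15351199] tcp [0.55746455 0.13581966 0.23054815] quat [0.38616949 0.89667553 0.19878818 0.08561172]
hand 54 [0.53535596 0.11491261 0.29580231]
hand 110 [0.5181604  0.09865157 0.34655555]
hand 160 [0.50280721 0.08413278 0.39187094]
[[0.09,0.39,-0.11,-0.046,0.019,-0.085,-1],[0.06,0.39,-0.09,-0.045,0.019,-0.086,-1],[0.02,0.4,-0.07,-0.046,0.019,-0.085,-1],[-0.01,0.41,-0.05,-0.045,0.019,-0.086,-1],[-0.04,0.41,-0.03,-0.046,0.019,-0.085,-1],[-0.08,0.4,-0.01,-0.045,0.02,-0.086,-1],[-0.11,0.39,0.0,-0.046,0.019,-0.085,-1],[-0.14,0.39,0.01,-0.045,0.019,-0.086,-1],[-0.18,0.36,0.03,-0.046,0.019,-0.085,-1]]
[[-0.75,-0.17,1.43,0.0,0.0,0.0,-1],[-0.76,-0.17,1.43,0.0,0.0,0.0,-1],[-0.75,-0.18,1.43,0.0,0.0,0.0,-1],[-0.76,-0.17,1.43,0.0,0.0,0.0,-1],[-0.75,-0.17,1.43,0.0,0.0,0.0,-1],[-0.75,-0.17,1.43,0.0,0.0,0.0,-1],[-0.76,-0.17,1.43,0.0,0.0,0.0,-1],[-0.75,-0.17,1.43,0.0,0.0,0.0,-1]]
```

Request:
send_rows --series '[[[0.1,0.4,-0.1,-0.045,0.019,-0.085,-1],[0.05,0.4,-0.1,-0.046,0.019,-0.086,-1],[0,0.4,-0.05,-0.046,0.019,-0.086,-1],[0,0.4,-0.05,-0.045,0.019,-0.085,-1],[-0.05,0.4,-0.05,-0.046,0.019,-0.086,-1],[-0.1,0.4,0,-0.046,0.02,-0.086,-1],[-0.1,0.4,0,-0.045,0.019,-0.085,-1],[-0.15,0.4,0,-0.046,0.019,-0.086,-1],[-0.15,0.35,0,-0.045,0.019,-0.085,-1],[0,0,0,0,0,0,-1]]]'

```text
time: 21.18
eef_pos: [0.4883, 0.1542, 0.3349]
tcp_rot: [0.388, 0.897, 0.197, 0.082]
contact_force: [0.9, -0.2, -0.8]
opening: 0.178
finger_force: 59.1
```

Request:
send_rows --series '[[[-0.75,-0.15,1.4,0,0,0,-1],[-0.75,-0.2,1.4,0,0,0,-1],[-0.75,-0.15,1.4,0,0,0,-1],[-0.75,-0.2,1.4,0,0,0,-1],[0,0,0,0,0,0,-1]]]'

```text
time: 21.8
eef_pos: [0.5218, 0.1446, 0.2811]
tcp_rot: [0.387, 0.897, 0.197, 0.082]
contact_force: [-0.4, 0.9, -0.3]
opening: 0.177
finger_force: 59.1
```

```bash
python3 - <<'E'
from p import *
from h import *
s=ctrl.get_state(); print(s["time"],s["qpos"].round(2),s["eef_pos"],s["finger_force"],s["contact_force"])
line([.5575,.1358,.2305],Ro.from_quat([0.38616949,0.89667553,0.19878818,0.08561172]),5,jaw=-1)
E
```

```text
21.8 [-0.06 -0.25  2.07  0.36  1.05 -0.96] [0.52177025 0.14457034 0.28109723] 59.112194180488586 [-0.39655995  0.89976912 -0.27882675]
[[-0.62,-0.06,1.08,-0.001,-0.001,0.0,-1],[-0.63,-0.06,1.09,-0.001,-0.001,-0.001,-1],[-0.62,-0.06,1.08,-0.001,-0.001,0.0,-1],[-0.62,-0.06,1.08,-0.002,-0.001,-0.001,-1],[-0.62,-0.07,1.09,-0.001,-0.001,0.0,-1]]
```

Request:
send_rows --series '[[[-0.6,-0.05,1.1,0,0,0,-1],[-0.6,-0.05,1.1,0,0,0,-1],[-0.6,-0.05,1.1,0,0,0,-1],[-0.6,-0.05,1.1,0,0,0,-1],[-0.6,-0.05,1,-0.005,-0.005,0,-1],[0,0,0,0,0,0,-1],[0,0,0,0,0,0,-1]]]'

```text
time: 22.68
eef_pos: [0.5575, 0.1371, 0.2335]
tcp_rot: [0.386, 0.896, 0.199, 0.087]
contact_force: [0.3, 0.2, -0.7]
opening: 0.18
finger_force: 59.1
```

```bash
python3 - <<'E'
from p import *
from h import *
s=ctrl.get_state(); print(s["time"],s["eef_pos"],s["finger_force"],s["contact_force"])
line([.5575,.1358,.2305],Ro.from_quat([0.38616949,0.89667553,0.19878818,0.08561172]),1,jaw=-1)
w=ctrl.read_camera("wrist"); c=ctrl.read_camera("scene");t=ctrl.read_camera("top")
pickle.dump((s["eef_pos"],s["tcp_rot"],w,t,c),open("w4.pkl","wb"))
W=wcam(w,s["eef_pos"],s["tcp_rot"]); 
for n,cc in(("w",W),("s",c),("t",t)): print(n,[proj(cc,p).round(0).tolist() for p in((.656,.229,.2),(.5836,.1605,.1535),s["eef_pos"]+Ro.from_quat(s["tcp_rot"]).apply([0,0,.085]))])
a=cv2.resize(w["img"][:,:,::-1],(400,300)); b=cv2.resize(c["img"][140:260,220:380,::-1],(400,300),interpolation=2); b2=cv2.resize(t["img"][110:230,150:310,::-1],(400,300),interpolation=2)
b3=cv2.resize(w["img"][0:240,320:640,::-1],(400,300),interpolation=2)
cv2.imwrite("pics/w4.png",np.vstack([np.hstack([a,b]),np.hstack([b3,b2])]))
E
```

```text
22.675 [0.55753484 0.13714121 0.2335435 ] 59.09052908420563 [ 0.30449041  0.20844946 -0.65789554]
[[-0.09,-0.21,0.24,0.002,0.003,0.0,-1]]
w [[496.0, 251.0], [315.0, 251.0], [319.0, 251.0]]
s [[281.0, 190.0], [280.0, 214.0], [280.0, 213.0]]
t [[209.0, 167.0], [243.0, 204.0], [242.0, 203.0]]
```

View pics/w4.png

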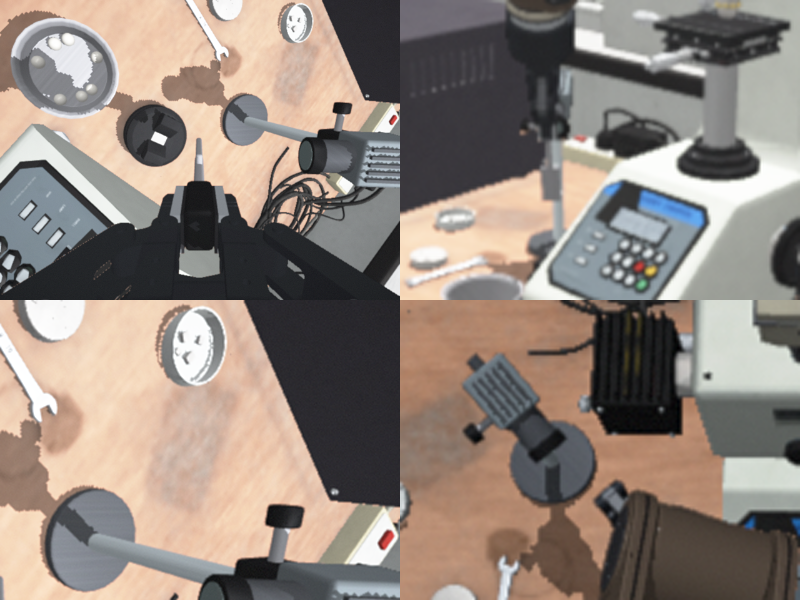

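The wrist panel shows the lens front at (499,251) in full-image pixels, against a predicted (496,251). The head axis runs straight across the picture, so the alignment is right, and the beads are in the pot. A last small correction, then I'll let it settle.

Request:
send_rows --series '[[[-0.1,-0.2,0.25,0,0,0,-1],[0,0,0,0,0,0,-1],[0,0,0,0,0,0,-1],[0,0,0,0,0,0,-1],[0,0,0,0,0,0,-1]]]'

```text
time: 23.45
eef_pos: [0.5576, 0.1359, 0.2303]
tcp_rot: [0.386, 0.896, 0.199, 0.087]
contact_force: [-0.3, -0.2, -0.7]
opening: 0.179
finger_force: 59.1
```

```bash
python3 - <<'E'
from p import *
from h import *
s=ctrl.get_state(); print(s["time"],s["eef_pos"],s["finger_force"],abs(s["dq"]).max())
w=ctrl.read_camera("wrist"); W=wcam(w,s["eef_pos"],s["tcp_rot"])
for x in blobs(w["img"],lambda i:i.min(2)>205,20,30,185,180,15): print(x[0].round(),x[1][4],(plane(W,x[0],.014)[:2]-[.453,.148]).round(3))
if s["finger_force"]>20: print(ctrl.sign_off())
E
```

```text
23.45 [0.55759614 0.1358857  0.23026491] 59.09047544002533 0.0018716176303513036
[91. 53.] 1075 [-0.032  0.023]
[111.  90.] 4528 [-0.008  0.013]
[152.  89.] 71 [0.011 0.033]
[144. 138.] 61 [ 0.028 -0.   ]
[177. 156.] 145 [0.055 0.005]
[ 77. 177.] 71 [ 0.011 -0.053]
[154. 178.] 23 [ 0.052 -0.02 ]
the job is handed in; nothing more can be done
None
```

The blade rod did two full anticlockwise turns in the pot and is now held still at the camera focus; the job was handed in at 23.5 s, but hand-in returned no verdict and my last bead check was inconclusive, so "all seven beads in the pot" rests on the pictures.

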